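Load the socket selector from the post rail

TASK

Set up the torque station: take the four impact sockets off the aluminium post rail and stand each one, drive end up and fully down, in the selector well bored for it, which has a ring of the same colour as the socket's painted drive end. The wells are in the order of the next job, not the order of the rail. Leave the torque wrench and the caliper where they lie, and keep the arm from hitting the tool shelf that overhangs the back of the bench.

Things in the scene. Friction and masses are not known exactly. Their poses are not given: they have to be found in the camera images.
- socket_red: deep impact socket, dark steel cylinder 22 mm in diameter, 75 mm tall, its top 20 mm (drive end, square hole) painted red, about 0.13 kg. Starts upright over an 8 mm steel post (21 mm tall) of an aluminium rail whose top is 12 mm above the bench; four posts in a row, 76 mm apart. Lift straight up 25 mm or more to clear it. Origin: centre of its lower end, z up; round, so yaw is free
- socket_yellow: deep impact socket, dark steel cylinder 29 mm in diameter, 75 mm tall, its top 20 mm (drive end, square hole) painted yellow, about 0.20 kg. Starts upright over an 8 mm steel post (21 mm tall) of an aluminium rail whose top is 12 mm above the bench; four posts in a row, 76 mm apart. Lift straight up 25 mm or more to clear it. Origin: centre of its lower end, z up; round, so yaw is free
- socket_green: deep impact socket, dark steel cylinder 36 mm in diameter, 75 mm tall, its top 20 mm (drive end, square hole) painted green, about 0.30 kg. Starts upright over an 8 mm steel post (21 mm tall) of an aluminium rail whose top is 12 mm above the bench; four posts in a row, 76 mm apart. Lift straight up 25 mm or more to clear it. Origin: centre of its lower end, z up; round, so yaw is free
- socket_blue: deep impact socket, dark steel cylinder 43 mm in diameter, 75 mm tall, its top 20 mm (drive end, square hole) painted blue, about 0.42 kg. Starts upright over an 8 mm steel post (21 mm tall) of an aluminium rail whose top is 12 mm above the bench; four posts in a row, 76 mm apart. Lift straight up 25 mm or more to clear it. Origin: centre of its lower end, z up; round, so yaw is free
- well_red: fixed black block 72x72x30 mm, red ring round its mouth: bore 27 mm wide, 25 mm deep (floor 5 mm above the underside), 4 mm chamfer, for the 22 mm socket with the red end. One of four, 76 mm apart in a row along y, in a grey selector box (walls up to 40 mm above the bench). Origin: centre of the underside, 15 mm above the bench, on the bore axis, z up
- well_yellow: fixed black block 72x72x30 mm, yellow ring round its mouth: bore 34 mm wide, 25 mm deep (floor 5 mm above the underside), 4 mm chamfer, for the 29 mm socket with the yellow end. One of four, 76 mm apart in a row along y, in a grey selector box (walls up to 40 mm above the bench). Origin: centre of the underside, 15 mm above the bench, on the bore axis, z up
- well_green: fixed black block 72x72x30 mm, green ring round its mouth: bore 41 mm wide, 25 mm deep (floor 5 mm above the underside), 4 mm chamfer, for the 36 mm socket with the green end. One of four, 76 mm apart in a row along y, in a grey selector box (walls up to 40 mm above the bench). Origin: centre of the underside, 15 mm above the bench, on the bore axis, z up
- well_blue: fixed black block 72x72x30 mm, blue ring round its mouth: bore 48 mm wide, 25 mm deep (floor 5 mm above the underside), 4 mm chamfer, for the 43 mm socket with the blue end. One of four, 76 mm apart in a row along y, in a grey selector box (walls up to 40 mm above the bench). Origin: centre of the underside, 15 mm above the bench, on the bore axis, z up
- torque_wrench: torque wrench 320 mm long, 39 mm wide, 32 mm high, black with red, loose in front of the selector; origin: centre of its underside, length along its y axis; to be left where it lies. (Room: a tool shelf hangs above the back of the bench, from x = 0.65 m backwards, y = -0.14 to 0.43 m, underside 0.55 m above the bench; draw the tool in to x = 0.45 m when swinging across)
- caliper: digital caliper 225x70x17 mm lying loose in front of the post rail; origin: centre of its underside, length along its y axis; to be left where it lies
Not all that is in view belongs to the job. What is shaped like the socket_blue but pink is not meant.

How it is judged (in metres and radians):
At the end, for the whole second after the job is handed in: Each of the four sockets stands upright (within 0.12 rad) on the floor of the well with its own colour (axis within 8 mm, foot no more than 4 mm above the floor), released and at rest (horizontal distance between socket_red and well_red below 0.008 m and z of socket_red in the frame of well_red below 0.009 m and angle between each of socket_red, socket_yellow, socket_green, socket_blue's own z axis and vertical below 0.12 rad and linear speed of each of socket_red, socket_yellow, socket_green, socket_blue below 0.01 m/s and horizontal distance between socket_yellow and well_yellow below 0.008 m and z of socket_yellow in the frame of well_yellow below 0.009 m and horizontal distance between socket_green and well_green below 0.008 m and z of socket_green in the frame of well_green below 0.009 m and horizontal distance between socket_blue and well_blue below 0.008 m and z of socket_blue in the frame of well_blue below 0.009 m); the robot touches nothing.
It fails at once if the torque wrench is shifted by more than 30 mm (distance of torque_wrench from where it was at the start of the episode above 0.03 m).
It fails at once if the caliper is shifted by more than 30 mm (distance of caliper from where it was at the start of the episode above 0.03 m).
It also fails if it takes over 96 s, if anything falls off the work surface, if the arm or the gripper's body presses on something with over 40 N, if the wrist force passes 120 N, or if a joint passes its speed limit or range.

ROBOT

A 6-joint arm with a two-finger parallel gripper is mounted at the origin on a cart in front of the work surface, level with it; the furniture and walls round the work are solid. World frame = base frame: x ahead of the robot, y to its left, z up, the work surface at z = 0. Lengths are in m, angles in degrees, forces in N, time in s.
With the tool pointing down it reaches from about 0.375 to 0.9 m from the base axis. Payload 3.1 kg.
Tool frame: the origin (TCP) lies on the centre line of the jaws, within the pads' length; the fingertips stand finger_overhang ahead of it and the grasp point (between the pads) lies 5 mm behind it (finger_overhang is the distance from the TCP to the fingertips, in m); z points along the fingers, y is the line along which they close (so a half turn about z gives the same grasp; the last joint's range is limited). The gripper opens to 87 mm and grips with 3 to 60 N. Pads are 19 mm wide; open, the fingers measure 117 mm over their backs; the gripper's body (75 mm by 190 mm) begins 51 mm behind the grasp point.
Start: joints at [-80.128, 30.224, 82.088, -0, 67.689, -10.227], TCP at [0.215, -0.587, 0.237] pointing down, gripper open.
Joint ranges: [-176.69, 176.69], [-43.24, 126.21], [12.49, 139.97], [-82, 262], [0, 151.66], [-163.58, 163.58]. Speed limits (degrees/s): [159.86, 159.86, 180, 180, 180, 180].

INTERFACE

Orientations are given as a 3x3 rotation matrix whose columns are the frame's x, y, z axes.
In Python, from rig import read_state, capture, calibration, hand_in, finger_overhang gives the robot as it stands.
- The arm moves only by the tool send_rows, never from a script. Its argument "plan" is a list of rows, each a list of 5 numbers: the closure in counts, from 0 (fully open) to 255 (shut), then the shift along the tool's x, y, z in m, then the turn about the tool's z in rad. A call has 1 to 20 rows; each row shifts and turns the commanded pose from where the row before left it, along the tool's axes as they then stand; what a row does not reach is not made up. A row lasts 1/12 s, in which the tool goes at most 41.7 mm and 7.16 degrees, less where a joint would pass 70% of its speed; a pose out of reach is approached as far as the arm can. A call is refused whole if a number of a shift passes 0.0417 or a number of a turn 0.125, either way. A call with a gripper value outside its range is refused whole. The fingers move at their own pace and stop on an object; the grip force is fixed at half the most. Time passes only in rows, so rows that do not move let the fingers close. It gives the time, the measured TCP pose, the force, the opening and the grip force at its end, in the units of the state.
- read_state(): the state, without advancing time (a new reading comes with each control period).
- capture(name): name is "scene" or "side" or "wrist"; returns (picture, depth): 420x560x3 uint8, blue, green, red; 420x560 float32, m along the optical axis (not along the pixel's ray), 0 where there is no reading.
- calibration(name): a dict with "fx", "fy", "cx", "cy" (pixels), "xyz" and "rotation" of the camera in the world. Camera axes: x right, y down, z forward; pixel columns grow to the right and rows downward; lengths in m; the calibration is good to about 2 mm. A picture is of the moment at which its call begins: read the wrist's pose just before it. calibration takes no time and is no camera call; for the wrist camera it gives the pose at the moment of the call.
- hand_in(): hands the job in; it is judged then, once.
The state is a dict: "time_s": time; "joint_positions": joint angles; "qvel": joint speeds; "tau": joint torques, N m; "position": TCP position; "tcp_rot": TCP orientation; "force": force on the tool from outside, world axes, zero at the start; "moment": the same for the moment, N m; "opening": opening from 0.0 (shut) to 1.0 (fully open); "grasp_force": force on a finger pad.
Only numpy, scipy, OpenCV 4.12 (cv2) and the standard library are available. Lean on these libraries where they do the work, as an engineer would, in place of code of your own. Each camera call takes 0.05 s, during which the arm holds its last target. There are 200 camera calls.

## Working session

There is one attempt and no reset: what is moved stays moved. The work goes in short steps, Python scripts to look and compute and a tool call to move; the robot and the scene stay as the last step left them, time stands still between calls to the robot, and variables do not carry over. Pictures are saved under pics/ and viewed, at most 14 in all, crops included, and the job is handed in when it is done.

Besides the shell and the picture viewer there is one more tool, called in YAML: its name, and indented under it one key for each argument. send_rows: Moves the arm, as the interface text tells. Its arguments: {"type":"object","properties":{"plan":{"type":"array","items":{"type":"array","items":{"type":"number"}}}},"required":["plan"]}

```bash
ls; mkdir -p pics
python3 - <<'E'
from rig import *
import cv2,numpy as np
s=read_state();print(s);print(finger_overhang if not callable(finger_overhang) else finger_overhang())
for n in ("scene","side"):
    p,d=capture(n);cv2.imwrite(f"pics/{n}0.png",p);np.save(f"pics/{n}0.npy",d);print(n,calibration(n))
E
```

```text
pics
{'time_s': 0.0, 'joint_positions': array([-8.01284961e+01,  3.02790579e+01,  8.21572869e+01, -1.30274821e-03,
        6.76880862e+01, -1.02281676e+01]), 'qvel': array([-0.07815164,  0.0547044 ,  0.01850447,  0.01209317, -0.11289637,
        0.08117963]), 'tau': array([ 1.69948435e-03, -4.40033126e+01, -1.76592082e+01,  6.35267654e-02,
        5.81874687e-02, -1.77585516e-04]), 'position': array([ 0.21467362, -0.5862223 ,  0.23556561]), 'tcp_rot': array([[ 9.39093320e-01,  3.43662018e-01, -3.93042863e-04],
       [ 3.43662049e-01, -9.39090961e-01,  2.13596986e-03],
       [ 3.64948713e-04, -2.14094894e-03, -9.99997642e-01]]), 'force': array([-0.41982605,  0.18951178,  0.05676696]), 'moment': array([-0.00956944, -0.0280278 ,  0.00244864]), 'grasp_force': 0.0, 'opening': 0.9994473055818341}
0.014
scene {'fx': 438.11885074429756, 'fy': 438.11885074429756, 'cx': 276.309043972068, 'cy': 207.4115575593301, 'xyz': array([-0.12560183, -0.88885186,  0.60292254]), 'rotation': array([[ 0.79785159, -0.29214972,  0.52733421],
       [-0.60273207, -0.36898455,  0.7075058 ],
       [-0.01211945, -0.88232587, -0.47048292]])}
side {'fx': 492.00759965532666, 'fy': 492.00759965532666, 'cx': 286.24286201620936, 'cy': 211.87018497925183, 'xyz': array([ 0.48100884, -0.98669441,  0.60311309]), 'rotation': array([[ 0.99915243,  0.03824111, -0.01523298],
       [ 0.0324456 , -0.50390073,  0.86315198],
       [ 0.02533198, -0.86291464, -0.50471439]])}
```

View pics/scene0.png

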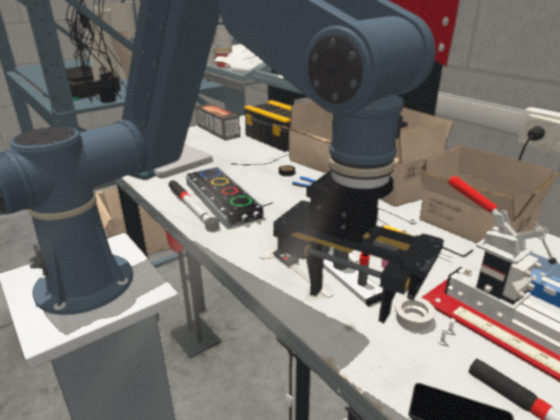

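View pics/side0.png

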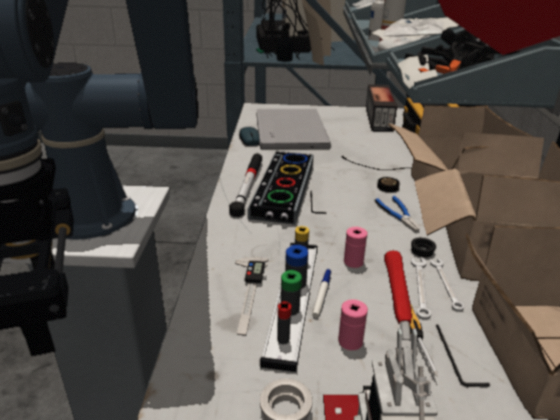

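The side view shows the rail sockets: red (284,310), green (290,281), blue (296,257) and yellow (302,233). The well rings run blue (296,158), yellow (291,170), red (286,183), green (280,196). The pink look-alikes at (355,247) and (352,325) stand off the rail, so they aren't meant. The wrench is at (245,185) and the caliper at (250,295).

```bash
cat > h.py <<'E'
import numpy as np,cv2
from rig import *
HUE={'red':[(0,8),(172,180)],'yellow':[(20,34)],'green':[(45,80)],'blue':[(105,128)]}
def mask(img,c,smin=110,vmin=50):
    h=cv2.cvtColor(img,cv2.COLOR_BGR2HSV);m=np.zeros(h.shape[:2],bool)
    for a,b in HUE[c]: m|=(h[...,0]>=a)&(h[...,0]<=b)
    return m&(h[...,1]>smin)&(h[...,2]>vmin)
def rays(cal,u,v):
    return np.stack([(u-cal['cx'])/cal['fx'],(v-cal['cy'])/cal['fy'],np.ones_like(u,float)],-1)@cal['rotation'].T
def pts(cal,d):
    v,u=np.mgrid[:d.shape[0],:d.shape[1]];return rays(cal,u,v)*d[...,None]+cal['xyz']
def plane(cal,u,v,z):
    r=rays(cal,np.asarray(u,float),np.asarray(v,float));return cal['xyz']+r*((z-cal['xyz'][2])/r[...,2])[...,None]
E
python3 - <<'E'
from h import *
img=cv2.imread('pics/side0.png');d=np.load('pics/side0.npy');cal=calibration('side');P=pts(cal,d)
R=np.zeros(d.shape,bool)
for nm,box in(('sock',(225,320,270,315)),('ring',(148,208,255,312))):
    for c in HUE:
        m=mask(img,c);b=np.zeros_like(m);b[box[0]:box[1],box[2]:box[3]]=1;m&=b&(d>0)
        q=P[m]
        if nm=='sock':
            t=q[q[:,2]>0.083];print(nm,c,len(q),len(t),'zmax',np.percentile(q[:,2],[5,50,95]).round(3),'mid', ((t.min(0)+t.max(0))/2).round(4) if len(t) else '')
        else:
            v,u=np.nonzero(m);g=plane(cal,u,v,.045);
            print(nm,c,len(q),np.median(q[:,2]).round(4),((np.percentile(g,2,axis=0)+np.percentile(g,98,axis=0))/2).round(4),np.ptp(g,axis=0).round(3))
E
```

```text
sock red 204 91 zmax [0.065 0.081 0.086] mid [ 0.4721 -0.393   0.0855]
sock yellow 178 82 zmax [0.067 0.082 0.087] mid [ 0.4976 -0.1676  0.0855]
sock green 290 199 zmax [0.07  0.085 0.087] mid [ 0.4814 -0.3172  0.0859]
sock blue 368 233 zmax [0.068 0.085 0.087] mid [ 0.4889 -0.2419  0.0856]
ring red 141 0.0439 [0.4281 0.1285 0.045 ] [0.107 0.097 0.   ]
ring yellow 130 0.0441 [0.467  0.1954 0.045 ] [0.056 0.061 0.   ]
ring green 132 0.0445 [0.4466 0.0423 0.045 ] [0.062 0.065 0.   ]
ring blue 70 0.0443 [0.4786 0.2612 0.045 ] [0.067 0.06  0.   ]
```

```bash
cat >> h.py <<'E'
def go(xyz,yaw=None,ref=None):
    """shift in final tool axes (m) and turn about tool z (rad) to reach xyz with tool y at yaw deg (tool z taken as down)"""
    s=read_state();R=s['tcp_rot'];y0=np.arctan2(R[1,1],R[0,1]);y=y0 if yaw is None else np.radians(yaw)
    p=s['position'] if ref is None else np.array(ref)
    ya=np.array([np.cos(y),np.sin(y),0]);za=np.array([0,0,-1.]);xa=np.cross(ya,za)
    d=np.array(xyz)-p
    print('at',s['position'].round(4),'yaw',np.degrees(y0).round(2),'shift',(np.array([xa,ya,za])@d).round(4),'turn',(-((y-y0+np.pi)%(2*np.pi)-np.pi)).round(4))
E
python3 - <<'E'
from h import *
s=read_state();c=calibration('wrist');print(s['tcp_rot'].T@(c['xyz']-s['position']),s['tcp_rot'].T@c['rotation'],c['fx'])
go((.45,-.28,.30),-6.5)
E
```

```text
[ 0.06673755  0.00031343 -0.14767068] [[-1.87979202e-04 -9.68522692e-01 -2.48925209e-01]
 [ 9.99999982e-01 -1.80820601e-04 -5.16233119e-05]
 [ 4.98754320e-06 -2.48925214e-01  9.68522709e-01]] 293.08481347050366
at [ 0.2147 -0.5863  0.2357] yaw -69.9 shift [ 0.331   0.1991 -0.0643] turn -1.1065
```

send_rows:
  plan:
    - [0,0,0,-0.02,-0.123]
    - [0,0,0,-0.02,-0.123]
    - [0,0,0,-0.02,-0.123]
    - [0,0,0,0,-0.123]
    - [0,0,0,0,-0.123]
    - [0,0,0,0,-0.123]
    - [0,0,0,0,-0.123]
    - [0,0,0,0,-0.123]
    - [0,0,0,0,-0.122]
    - [0,0.033,0.02,0,0]
    - [0,0.033,0.02,0,0]
    - [0,0.033,0.02,0,0]
    - [0,0.033,0.02,0,0]
    - [0,0.033,0.02,0,0]
    - [0,0.033,0.02,0,0]
    - [0,0.033,0.02,0,0]
    - [0,0.033,0.02,0,0]
    - [0,0.033,0.02,0,0]
    - [0,0.033,0.02,0,0]

```text
time_s: 1.68
position: [0.4516, -0.2799, 0.2962]
tcp_rot: [[0.114, 0.993, -0.001], [0.993, -0.114, 0.001], [0.001, -0.001, -1.0]]
force: [0.7, -0.4, -0.3]
opening: 0.998
grasp_force: 0.0
```

Run:
```python
from h import *
go((.45,-.28,.30),-6.5)
c=calibration('wrist');p,d=capture('wrist');cv2.imwrite('pics/w1.png',p);np.save('pics/w1.npy',d)
P=pts(c,d)
for col in HUE:
    m=mask(p,col)
    n,l,st,ce=cv2.connectedComponentsWithStats(m.astype(np.uint8))
    for i in np.argsort(-st[1:,4])[:3]+1:
        k=(l==i)&(d>0)
        if st[i,4]<60: continue
        q=P[k];print(col,st[i].tolist(),'medz',np.median(q[:,2]).round(4),'centroid@.087',plane(c,*ce[i],.087)[:2].round(4))
    t=P[m&(d>0)];t=t[(t[:,2]>.083)&(t[:,2]<.09)&(abs(t[:,0]-.485)<.04)]
    if len(t): print('  top',len(t),((np.percentile(t,1,axis=0)+np.percentile(t,99,axis=0))/2).round(4),np.ptp(t,axis=0).round(4))
```

```text
at [ 0.4516 -0.2799  0.2962] yaw -6.55 shift [-0.0003 -0.0016 -0.0038] turn -0.0008
red [367, 51, 39, 40, 595] medz 0.0461 centroid@.087 [ 0.5781 -0.1609]
red [357, 220, 39, 39, 459] medz 0.0454 centroid@.087 [ 0.5648 -0.3455]
red [344, 298, 31, 13, 316] medz 0.0091 centroid@.087 [ 0.5406 -0.4492]
yellow [255, 307, 305, 16, 2500] medz 0.3796 centroid@.087 [ 0.6257 -0.4756]
yellow [428, 159, 26, 63, 876] medz 0.0257 centroid@.087 [ 0.6498 -0.2958]
yellow [296, 76, 26, 28, 439] medz 0.0859 centroid@.087 [ 0.4964 -0.1665]
  top 389 [ 0.4974 -0.1655  0.0859] [0.0276 0.027  0.0057]
green [292, 200, 27, 30, 563] medz 0.0861 centroid@.087 [ 0.4789 -0.3124]
  top 500 [ 0.4794 -0.315   0.0858] [0.0333 0.0343 0.0053]
blue [289, 138, 36, 36, 887] medz 0.0863 centroid@.087 [ 0.488  -0.2396]
blue [335, 113, 14, 32, 284] medz 0.0137 centroid@.087 [ 0.5324 -0.2147]
  top 868 [ 0.4883 -0.2403  0.0861] [0.0413 0.0419 0.0051]
```

View pics/w1.png

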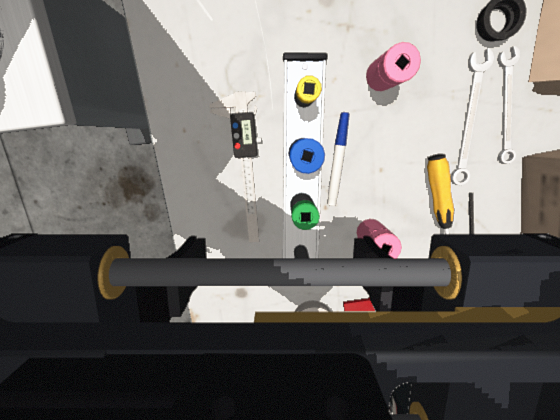

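The wrist view shows yellow (309,90), blue (307,156) and green (305,215) on the rail. The pink cylinders at (403,62) and (385,243) are off to the side, so they're ruled out by colour and position. Red is hidden under the gripper. These positions agree with the side view to about 2 mm, so I'll start with blue.

Run:
```python
from h import *
go((.4886,-.2411,.061),-6.5)
```

```text
at [ 0.4552 -0.2738  0.2963] yaw -6.29 shift [0.0362 0.0295 0.2353] turn 0.0037
```

send_rows:
  plan:
    - [70,0.018,0.0145,0.0,0.004]
    - [70,0.018,0.015,0.0,0]
    - [70,0,0,0.035,0]
    - [70,0,0,0.035,0]
    - [70,0,0,0.035,0]
    - [70,0,0,0.035,0]
    - [70,0,0,0.015,0]
    - [70,0,0,0,0]
    - [70,0,0,0,0]
    - [70,0,0,0,0]

```text
time_s: 2.57
position: [0.4852, -0.2502, 0.1425]
tcp_rot: [[0.118, 0.993, 0.002], [0.993, -0.118, -0.001], [-0.001, 0.002, -1.0]]
force: [0.5, 0.3, 0.8]
opening: 0.726
grasp_force: 0.0
```

Run:
```python
from h import *
go((.4886,-.2411,.061),-6.5)
p,d=capture('wrist');cv2.imwrite('pics/w2.png',p);c=calibration('wrist');P=pts(c,d)
m=mask(p,'blue');t=P[m&(d>0)];t=t[(t[:,2]>.083)&(t[:,2]<.09)];print(len(t),((t.min(0)+t.max(0))/2).round(4),np.ptp(t,axis=0).round(4)) if len(t) else 0
go((.4886,-.2411,.061),-6.5);print(read_state()['opening'])
```

```text
at [ 0.4852 -0.2502  0.1425] yaw -6.77 shift [0.0094 0.0023 0.0815] turn -0.0047
2324 [ 0.489  -0.2402  0.0859] [0.0418 0.0427 0.0056]
at [ 0.4855 -0.2504  0.143 ] yaw -6.76 shift [0.0095 0.002  0.082 ] turn -0.0046
0.7269506043699595
```

View pics/w2.png

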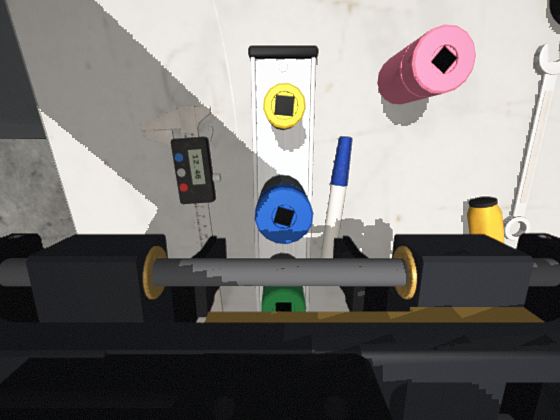

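The close view confirms blue at (285,215), with its top centre at (0.489,-0.2405). I'll descend and grip it.

send_rows:
  plan:
    - [70,0.01,0.0025,0,-0.004]
    - [70,0,0,0,0]
    - [70,0,0,0.027,0]
    - [70,0,0,0.027,0]
    - [70,0,0,0.028,0]
    - [70,0,0,0,0]
    - [70,0,0,0,0]
    - [255,0,0,0,0]
    - [255,0,0,0,0]
    - [255,0,0,0,0]
    - [255,0,0,0,0]
    - [255,0,0,0,0]
    - [255,0,0,0,0]
    - [255,0,0,0,0]
    - [255,0,0,0,0]

```text
time_s: 3.87
position: [0.4893, -0.2405, 0.0609]
tcp_rot: [[0.114, 0.993, 0.003], [0.993, -0.114, -0.002], [-0.002, 0.003, -1.0]]
force: [0.6, -0.1, 7.3]
opening: 0.489
grasp_force: 30.0
```

send_rows:
  plan:
    - [255,0,0,-0.02,0]
    - [255,0,0,-0.04,0]
    - [255,0,0,-0.04,0]
    - [255,0,0,-0.04,0]
    - [255,0,0,-0.04,0]
    - [255,0,0,-0.04,0]
    - [255,0,0,-0.02,0]
    - [255,0.0364,-0.0081,0,0]
    - [255,0.0364,-0.0081,0,0]
    - [255,0.0364,-0.0081,0,0]
    - [255,0.0364,-0.0081,0,0]
    - [255,0.0364,-0.0081,0,0]
    - [255,0.0364,-0.0081,0,0]
    - [255,0.0364,-0.0081,0,0]
    - [255,0.0364,-0.0081,0,0]
    - [255,0.0364,-0.0081,0,0]
    - [255,0.0364,-0.0081,0,0]
    - [255,0,0,0,0]
    - [255,0,0,0,0]
    - [255,0,0,0,0]

```text
time_s: 5.53
position: [0.4481, 0.1309, 0.2988]
tcp_rot: [[0.112, 0.994, -0.002], [0.994, -0.112, -0.001], [-0.001, -0.002, -1.0]]
force: [0.1, -0.6, -5.2]
opening: 0.483
grasp_force: 30.0
```

```bash
cat > wells.py <<'E'
from h import *
import sys
c=calibration('wrist');p,d=capture('wrist');cv2.imwrite(f'pics/{sys.argv[1]}.png',p);P=pts(c,d)
for col in HUE:
    m=mask(p,col)&(d>0)&(abs(P[...,2]-.045)<.008)&(abs(P[...,0]-.46)<.07)
    v,u=np.nonzero(m)
    if len(u)<50: continue
    g=plane(c,u,v,.045)[:,:2].astype(np.float32);g=g[np.linalg.norm(g-np.median(g,0),axis=1)<.045]
    r=cv2.minEnclosingCircle(g);A=np.c_[2*g,np.ones(len(g))];s=np.linalg.lstsq(A,(g**2).sum(1),rcond=None)[0]
    print(col,len(u),'z',np.median(P[m][:,2]).round(4),'fit',s[:2].round(4),'r',np.sqrt(s[2]+s[0]**2+s[1]**2).round(4),'enc',np.round(r[0],4),round(r[1],4),'px',u.mean().round(),v.mean().round())
go((.45,.13,.30),-6.5);print(read_state()['opening'])
E
python3 wells.py w3
```

```text
red 363 z 0.0449 fit [0.4567 0.1216] r 0.0209 enc [0.4565 0.1213] 0.024 px 288.0 190.0
yellow 476 z 0.0449 fit [0.4672 0.1965] r 0.0245 enc [0.467  0.1966] 0.0272 px 289.0 134.0
blue 607 z 0.0451 fit [0.4778 0.2718] r 0.0314 enc [0.4779 0.2718] 0.0337 px 291.0 72.0
at [0.4485 0.1303 0.299 ] yaw -6.55 shift [-0.0002  0.0015 -0.001 ] turn -0.0008
0.48953084188964174
```

View pics/w3.png

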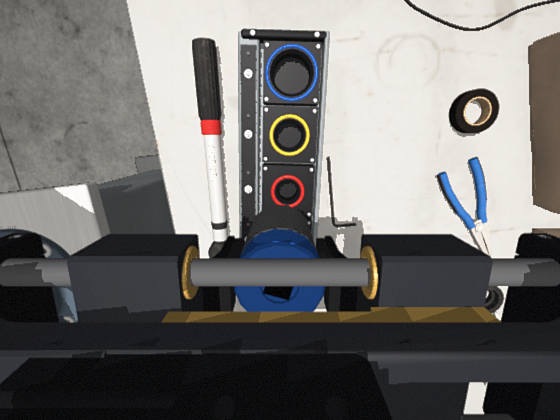

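The wells are seen in order: blue ring (291,72), yellow (289,134), red (288,190), with green hidden under the held blue socket. The spacing matches 75–76 mm, so green extrapolates to about (0.446,0.046).

send_rows:
  plan:
    - [255,0.036,0.0033,0,0]
    - [255,0.036,0.0033,0,0]
    - [255,0.036,0.0033,0,0]
    - [255,0.036,0.0032,0,0]
    - [255,0,0,0.036,0]
    - [255,0,0,0.036,0]
    - [255,0,0,0.036,0]
    - [255,0,0,0.036,0]
    - [255,0,0,0.035,0]
    - [255,0,0,0,0]
    - [255,0,0,0,0]
    - [255,0,0,0,0]

```text
time_s: 6.58
position: [0.4805, 0.2721, 0.1219]
tcp_rot: [[0.116, 0.993, 0.003], [0.993, -0.116, 0.001], [0.001, 0.003, -1.0]]
force: [0.2, 0.7, -5.5]
opening: 0.487
grasp_force: 30.0
```

Run:
```python
from h import *
go((.4778,.2718,.0695),-6.5)
```

```text
at [0.4805 0.2721 0.1219] yaw -6.64 shift [-0.0006 -0.0026  0.0524] turn -0.0024
```

send_rows:
  plan:
    - [255,0,0,0.01,0]
    - [255,0,0,0,0]
    - [255,0,0,0,0]
    - [255,0,0,0,0]

```text
time_s: 6.92
position: [0.479, 0.2728, 0.1117]
tcp_rot: [[0.114, 0.994, 0.002], [0.994, -0.114, 0.001], [0.001, 0.002, -1.0]]
force: [0.2, -0.2, -4.7]
opening: 0.491
grasp_force: 30.0
```

send_rows:
  plan:
    - [255,-0.001,-0.001,0,0]
    - [255,0,0,0.01,0]
    - [255,0,0,0.01,0]
    - [255,0,0,0.01,0]
    - [255,0,0,0.008,0]
    - [255,0,0,0.004,0]
    - [255,0,0,0,0]
    - [255,0,0,0,0]

```text
time_s: 7.58
position: [0.4765, 0.2715, 0.0688]
tcp_rot: [[0.113, 0.994, -0.002], [0.994, -0.113, -0.001], [-0.001, -0.002, -1.0]]
force: [-2.8, -1.7, 4.5]
opening: 0.488
grasp_force: 30.0
```

send_rows:
  plan:
    - [70,0,0,0,0]
    - [70,0,0,0,0]
    - [70,0,0,0,0]
    - [70,0,0,0,0]
    - [70,0,0,-0.02,0]
    - [70,0,0,-0.035,0]
    - [70,0,0,-0.035,0]
    - [70,0,0,-0.03,0]
    - [70,0,0,0,0]
    - [70,0,0,0,0]
    - [70,0,0,0,0]

```text
time_s: 8.5
position: [0.4769, 0.2715, 0.1881]
tcp_rot: [[0.114, 0.994, -0.001], [0.994, -0.114, -0.0], [-0.0, -0.001, -1.0]]
force: [-0.4, 0.1, -0.8]
opening: 0.721
grasp_force: 0.0
```

Run:
```python
from h import *
go((.48,-.316,.19),-6.5)
```

```text
at [0.4769 0.2715 0.1881] yaw -6.53 shift [-0.5834  0.0696 -0.0019] turn -0.0006
```

send_rows:
  plan:
    - [70,-0.0389,0.00465,0,0]
    - [70,-0.0389,0.00465,0,0]
    - [70,-0.0389,0.00465,0,0]
    - [70,-0.0389,0.00465,0,0]
    - [70,-0.0389,0.00465,0,0]
    - [70,-0.0389,0.00465,0,0]
    - [70,-0.0389,0.00465,0,0]
    - [70,-0.0389,0.00465,0,0]
    - [70,-0.0389,0.00465,0,0]
    - [70,-0.0389,0.00465,0,0]
    - [70,-0.0389,0.00465,0,0]
    - [70,-0.0389,0.00465,0,0]
    - [70,-0.0389,0.00465,0,0]
    - [70,-0.0389,0.00465,0,0]
    - [70,-0.0389,0.00465,0,0]
    - [70,0,0,0,0]
    - [70,0,0,0,0]
    - [70,0,0,0,0]
    - [70,0,0,0,0]

```text
time_s: 10.08
position: [0.4794, -0.3139, 0.1872]
tcp_rot: [[0.113, 0.994, -0.003], [0.994, -0.113, 0.003], [0.003, -0.003, -1.0]]
force: [-0.2, 0.3, 0.2]
opening: 0.723
grasp_force: 0.0
```

Run:
```python
from h import *
go((.48,-.316,.061),-6.5)
```

```text
at [ 0.4794 -0.3139  0.1872] yaw -6.48 shift [-0.002   0.0008  0.1262] turn 0.0003
```

send_rows:
  plan:
    - [70,-0.0015,0.001,0,0]
    - [70,0,0,0.035,0]
    - [70,0,0,0.035,0]
    - [70,0,0,0.035,0]
    - [70,0,0,0.021,0]
    - [70,0,0,0,0]
    - [70,0,0,0,0]
    - [70,0,0,0,0]

```text
time_s: 10.75
position: [0.4822, -0.3176, 0.0638]
tcp_rot: [[0.113, 0.994, 0.002], [0.994, -0.113, -0.002], [-0.001, 0.002, -1.0]]
force: [-0.3, 0.6, -0.4]
opening: 0.724
grasp_force: 0.0
```

send_rows:
  plan:
    - [255,0,0,0,0]
    - [255,0,0,0,0]
    - [255,0,0,0,0]
    - [255,0,0,0,0]
    - [255,0,0,0,0]
    - [255,0,0,0,0]
    - [255,0,0,0,0]
    - [255,0,0,0,0]

```text
time_s: 11.42
position: [0.4811, -0.3176, 0.0631]
tcp_rot: [[0.114, 0.994, 0.0], [0.994, -0.114, -0.0], [-0.0, 0.0, -1.0]]
force: [-1.8, -0.4, 5.8]
opening: 0.402
grasp_force: 30.2
```

send_rows:
  plan:
    - [255,0,0,-0.02,0]
    - [255,0,0,-0.04,0]
    - [255,0,0,-0.04,0]
    - [255,0,0,-0.04,0]
    - [255,0.0357,-0.0076,0,0]
    - [255,0.0357,-0.0076,0,0]
    - [255,0.0357,-0.0076,0,0]
    - [255,0.0357,-0.0076,0,0]
    - [255,0.0357,-0.0076,0,0]
    - [255,0.0357,-0.0076,0,0]
    - [255,0.0357,-0.0076,0,0]
    - [255,0,0,0,0]
    - [255,0,0,0,0]
    - [255,0,0,0,0]
    - [255,0,0,0,0]

```text
time_s: 12.67
position: [0.4573, -0.0642, 0.2024]
tcp_rot: [[0.115, 0.993, 0.001], [0.993, -0.115, -0.0], [-0.0, 0.001, -1.0]]
force: [0.1, 0.0, -2.3]
opening: 0.408
grasp_force: 30.1
```

```bash
python3 wells.py w4; python3 -c "
from h import *
go((.4462,.0455,.0715),-6.5)"
```

```text
red 432 z 0.045 fit [0.4568 0.1208] r 0.0208 enc [0.4565 0.1194] 0.0231 px 256.0 17.0
green 814 z 0.0451 fit [0.4463 0.046 ] r 0.028 enc [0.4461 0.0459] 0.0302 px 256.0 91.0
at [ 0.4572 -0.0644  0.2024] yaw -6.62 shift [ 0.1923 -0.0292 -0.0976] turn -0.0021
0.4064497376242288
at [ 0.4572 -0.0644  0.2024] yaw -6.62 shift [ 0.1079 -0.0234  0.1309] turn -0.0021
```

send_rows:
  plan:
    - [255,0.036,-0.0078,0,-0.002]
    - [255,0.036,-0.0078,0,0]
    - [255,0.036,-0.0078,0,0]
    - [255,0,0,0.03,0]
    - [255,0,0,0.03,0]
    - [255,0,0,0.03,0]
    - [255,0,0,0,0]
    - [255,0,0,0,0]
    - [255,0,0,0,0]
    - [255,0,0,0,0]
    - [255,0,0,0,0]

```text
time_s: 13.63
position: [0.447, 0.0462, 0.1142]
tcp_rot: [[0.113, 0.994, 0.004], [0.994, -0.113, -0.001], [-0.0, 0.004, -1.0]]
force: [0.0, 0.3, -2.2]
opening: 0.405
grasp_force: 30.1
```

```bash
python3 -c "
from h import *
go((.4463,.0453,.0715),-6.5)"
```

```text
at [0.447  0.0462 0.1142] yaw -6.46 shift [-0.001  -0.0006  0.0427] turn 0.0007
```

send_rows:
  plan:
    - [255,-0.001,-0.0005,0,0]
    - [255,0,0,0.01,0]
    - [255,0,0,0.01,0]
    - [255,0,0,0.01,0]
    - [255,0,0,0.008,0]
    - [255,0,0,0.004,0]
    - [255,0,0,0,0]
    - [255,0,0,0,0]

```text
time_s: 14.3
position: [0.4453, 0.0458, 0.0709]
tcp_rot: [[0.112, 0.994, 0.001], [0.994, -0.112, -0.0], [0.0, 0.001, -1.0]]
force: [0.4, 0.5, -1.6]
opening: 0.408
grasp_force: 30.0
```

send_rows:
  plan:
    - [70,0,0,0,0]
    - [70,0,0,0,0]
    - [70,0,0,0,0]
    - [70,0,0,0,0]
    - [70,0,0,-0.02,0]
    - [70,0,0,-0.035,0]
    - [70,0,0,-0.035,0]
    - [70,0,0,-0.03,0]
    - [70,-0.0393,0.0069,0,0]
    - [70,-0.0393,0.0069,0,0]
    - [70,-0.0393,0.0069,0,0]
    - [70,-0.0393,0.0069,0,0]
    - [70,-0.0393,0.0069,0,0]
    - [70,-0.0393,0.0069,0,0]
    - [70,-0.0393,0.0069,0,0]
    - [70,-0.0393,0.0069,0,0]
    - [70,0,0,0,0]
    - [70,0,0,0,0]
    - [70,0,0,0,0]
    - [70,0,0,0,0]

```text
time_s: 15.97
position: [0.464, -0.2711, 0.1903]
tcp_rot: [[0.111, 0.994, -0.001], [0.994, -0.111, 0.002], [0.001, -0.002, -1.0]]
force: [-0.7, 0.7, -0.3]
opening: 0.728
grasp_force: 0.0
```

Run:
```python
from h import *
for n in ('side','wrist'):
    c=calibration(n);p,d=capture(n);cv2.imwrite(f'pics/{n}5.png',p);P=pts(c,d)
    for col in HUE:
        t=P[mask(p,col)&(d>0)];t=t[(t[:,2]>.078)&(t[:,2]<.11)&(abs(t[:,0]-.475)<.06)]
        z=np.percentile(t[:,2],95) if len(t)>20 else 0;t=t[t[:,2]>z-.004]
        if z: print(n,col,len(t),z.round(4),((t.min(0)+t.max(0))/2).round(4),np.ptp(t,axis=0).round(4))
go((.4718,-.3925,.061),-6.5)
```

```text
side red 65 0.0865 [ 0.4714 -0.3938  0.0848] [0.0191 0.0187 0.0046]
side yellow 82 0.0872 [ 0.4976 -0.1683  0.0858] [0.0256 0.0265 0.0049]
side green 44 0.0954 [0.4468 0.0527 0.094 ] [0.0306 0.0204 0.0034]
side blue 13 0.0952 [0.4907 0.2633 0.0942] [0.0057 0.0247 0.0047]
wrist yellow 798 0.0874 [ 0.4975 -0.1653  0.086 ] [0.0278 0.0278 0.0051]
at [ 0.4644 -0.271   0.1905] yaw -6.32 shift [-0.1199  0.0211  0.1295] turn 0.0032
```

View pics/side5.png

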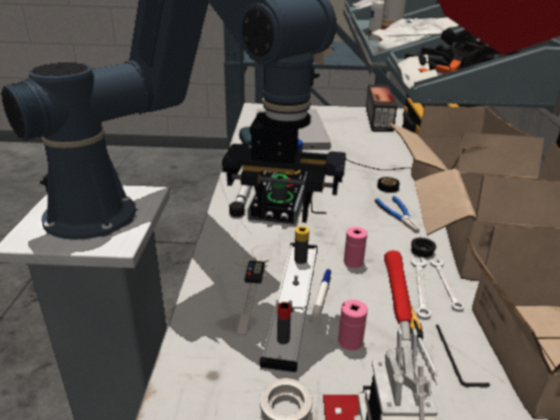

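The side view shows green and blue standing in their wells with tops at 0.095, i.e. seated. Red (284,322) and yellow (302,245) remain on the rail.

send_rows:
  plan:
    - [70,-0.0398,0.007,0,0.003]
    - [70,-0.0398,0.007,0,0]
    - [70,-0.0398,0.007,0,0]
    - [70,0,0,0.035,0]
    - [70,0,0,0.025,0]
    - [70,0,0,0,0]
    - [70,0,0,0,0]
    - [70,0,0,0,0]
    - [70,0,0,0,0]

```text
time_s: 16.82
position: [0.4732, -0.3939, 0.1325]
tcp_rot: [[0.113, 0.994, 0.002], [0.994, -0.113, -0.003], [-0.002, 0.002, -1.0]]
force: [0.6, 0.6, 1.0]
opening: 0.729
grasp_force: 0.0
```

```bash
python3 -c "
from h import *
go((.472,-.392,.061),-6.5)"
```

```text
at [ 0.4732 -0.3939  0.1325] yaw -6.51 shift [ 0.0017 -0.0014  0.0715] turn -0.0002
```

send_rows:
  plan:
    - [70,0.0015,-0.001,0,0]
    - [70,0,0,0.035,0]
    - [70,0,0,0.035,0]
    - [70,0,0,0,0]
    - [70,0,0,0,0]
    - [70,0,0,0,0]
    - [255,0,0,0,0]
    - [255,0,0,0,0]
    - [255,0,0,0,0]
    - [255,0,0,0,0]
    - [255,0,0,0,0]
    - [255,0,0,0,0]
    - [255,0,0,0,0]
    - [255,0,0,0,0]
    - [255,0,0,0,0]

```text
time_s: 18.07
position: [0.4712, -0.3922, 0.0606]
tcp_rot: [[0.115, 0.993, -0.0], [0.993, -0.115, 0.0], [0.0, -0.0, -1.0]]
force: [0.1, 0.2, 1.2]
opening: 0.245
grasp_force: 30.0
```

send_rows:
  plan:
    - [255,0,0,-0.02,0]
    - [255,0,0,-0.04,0]
    - [255,0,0,-0.04,0]
    - [255,0,0,-0.03,0]
    - [255,0.0391,-0.0056,0,0]
    - [255,0.0391,-0.0056,0,0]
    - [255,0.0391,-0.0056,0,0]
    - [255,0.0391,-0.0056,0,0]
    - [255,0.0391,-0.0056,0,0]
    - [255,0.0391,-0.0056,0,0]
    - [255,0.0391,-0.0056,0,0]
    - [255,0.0391,-0.0056,0,0]
    - [255,0.0391,-0.0056,0,0]
    - [255,0.0391,-0.0056,0,0]
    - [255,0.0391,-0.0056,0,0]
    - [255,0.0391,-0.0056,0,0]
    - [255,0.0391,-0.0056,0,0]
    - [255,0,0,0,0]
    - [255,0,0,0,0]
    - [255,0,0,0,0]

```text
time_s: 19.73
position: [0.4569, 0.121, 0.1904]
tcp_rot: [[0.113, 0.994, -0.001], [0.994, -0.113, -0.001], [-0.001, -0.0, -1.0]]
force: [0.4, 0.1, -1.3]
opening: 0.243
grasp_force: 30.0
```

Run:
```python
from h import *
go((.4567,.1211,.069),-6.5)
for n in ('wrist',):
    c=calibration(n);p,d=capture(n);cv2.imwrite(f'pics/{n}6.png',p);P=pts(c,d)
    t=P[mask(p,'red')&(d>0)];t=t[(t[:,2]>.16)&(t[:,2]<.25)];print(len(t))
    if len(t): print(((t.min(0)+t.max(0))/2).round(4),np.ptp(t,axis=0).round(4))
go((.4567,.1211,.069),-6.5)
```

```text
at [0.4569 0.121  0.1904] yaw -6.51 shift [ 0.     -0.0002  0.1214] turn -0.0003
648
[0.456  0.1223 0.2062] [0.0214 0.0223 0.0233]
at [0.4571 0.1203 0.1904] yaw -6.62 shift [ 0.0007 -0.0005  0.1214] turn -0.0021
```

send_rows:
  plan:
    - [255,-0.0005,0,0.03,0]
    - [255,0,0,0.03,0]
    - [255,0,0,0.017,0]
    - [255,0,0,0,0]
    - [255,0,0,0,0]
    - [255,0,0,0,0]
    - [255,0,0,0,0]
    - [255,0,0,0,0]

```text
time_s: 20.45
position: [0.4582, 0.1203, 0.1148]
tcp_rot: [[0.115, 0.993, 0.003], [0.993, -0.115, 0.0], [0.0, 0.003, -1.0]]
force: [-0.6, -0.1, -1.7]
opening: 0.24
grasp_force: 30.0
```

send_rows:
  plan:
    - [255,0,-0.001,0,0]
    - [255,0,0,0.01,0]
    - [255,0,0,0.01,0]
    - [255,0,0,0.01,0]
    - [255,0,0,0.008,0]
    - [255,0,0,0.0055,0]
    - [255,0,0,0,0]
    - [255,0,0,0,0]

```text
time_s: 21.12
position: [0.4561, 0.1208, 0.07]
tcp_rot: [[0.115, 0.993, -0.0], [0.993, -0.115, 0.0], [-0.0, -0.0, -1.0]]
force: [-0.4, -0.6, -1.6]
opening: 0.243
grasp_force: 30.0
```

send_rows:
  plan:
    - [255,0,0,0.001,0]
    - [255,0,0,0,0]
    - [70,0,0,0,0]
    - [70,0,0,0,0]
    - [70,0,0,0,0]
    - [70,0,0,0,0]
    - [70,0,0,0,0]
    - [70,0,0,-0.02,0]
    - [70,0,0,-0.04,0]
    - [70,0,0,-0.04,0]
    - [70,-0.035,0.0092,0,0]
    - [70,-0.035,0.0092,0,0]
    - [70,-0.035,0.0092,0,0]
    - [70,-0.035,0.0092,0,0]
    - [70,-0.035,0.0092,0,0]
    - [70,-0.035,0.0092,0,0]
    - [70,-0.035,0.0092,0,0]
    - [70,-0.035,0.0092,0,0]
    - [70,0,0,0,0]
    - [70,0,0,0,0]

```text
time_s: 22.78
position: [0.4973, -0.1679, 0.169]
tcp_rot: [[0.118, 0.993, 0.001], [0.993, -0.118, -0.0], [-0.0, 0.001, -1.0]]
force: [-0.1, 0.4, -1.0]
opening: 0.725
grasp_force: 0.0
```

send_rows:
  plan:
    - [70,0,0,0.03,0]
    - [70,0,0,0.02,0]
    - [70,0,0,0,0]
    - [70,0,0,0,0]
    - [70,0,0,0,0]

```text
time_s: 23.2
position: [0.4973, -0.165, 0.1197]
tcp_rot: [[0.114, 0.994, 0.0], [0.994, -0.114, -0.0], [-0.0, 0.0, -1.0]]
force: [-0.2, -0.3, 0.4]
opening: 0.727
grasp_force: 0.0
```

```bash
python3 -c "
from h import *
go((.4975,-.1658,.061),-6.5)"
```

```text
at [ 0.4973 -0.165   0.1197] yaw -6.52 shift [-0.0008  0.0003  0.0587] turn -0.0003
```

send_rows:
  plan:
    - [70,0,0,0.03,0]
    - [70,0,0,0.029,0]
    - [70,0,0,0,0]
    - [70,0,0,0,0]
    - [70,0,0,0,0]
    - [255,0,0,0,0]
    - [255,0,0,0,0]
    - [255,0,0,0,0]
    - [255,0,0,0,0]
    - [255,0,0,0,0]
    - [255,0,0,0,0]
    - [255,0,0,0,0]
    - [255,0,0,0,0]
    - [255,0,0,0,0]

```text
time_s: 24.37
position: [0.4974, -0.1661, 0.0603]
tcp_rot: [[0.115, 0.993, 0.001], [0.993, -0.115, -0.0], [-0.0, 0.001, -1.0]]
force: [0.3, 0.7, 3.4]
opening: 0.323
grasp_force: 30.0
```

send_rows:
  plan:
    - [255,0,0,-0.02,0]
    - [255,0,0,-0.04,0]
    - [255,0,0,-0.04,0]
    - [255,0,0,-0.03,0]
    - [255,0.0357,-0.0071,0,0]
    - [255,0.0357,-0.0071,0,0]
    - [255,0.0357,-0.0071,0,0]
    - [255,0.0357,-0.0071,0,0]
    - [255,0.0357,-0.0071,0,0]
    - [255,0.0357,-0.0071,0,0]
    - [255,0.0357,-0.0071,0,0]
    - [255,0.0357,-0.0071,0,0]
    - [255,0.0357,-0.0071,0,0]
    - [255,0.0357,-0.0071,0,0]
    - [255,0,0,0,0]
    - [255,0,0,0,0]
    - [255,0,0,0,0]

```text
time_s: 25.78
position: [0.4667, 0.1967, 0.1894]
tcp_rot: [[0.114, 0.994, -0.002], [0.994, -0.114, -0.001], [-0.001, -0.002, -1.0]]
force: [0.4, -0.6, -3.0]
opening: 0.328
grasp_force: 30.0
```

send_rows:
  plan:
    - [255,0,0,0.03,0]
    - [255,0,0,0.03,0]
    - [255,0,0,0.016,0]
    - [255,0,0,0,0]
    - [255,0,0,0,0]
    - [255,0,0,0,0]
    - [255,0,0,0,0]

```text
time_s: 26.37
position: [0.4688, 0.1965, 0.1153]
tcp_rot: [[0.116, 0.993, 0.003], [0.993, -0.116, 0.0], [0.001, 0.003, -1.0]]
force: [1.0, -0.9, -2.2]
opening: 0.323
grasp_force: 30.0
```

```bash
python3 -c "
from h import *
go((.467,.1962,.0686),-6.5)"
```

```text
at [0.4688 0.1965 0.1153] yaw -6.65 shift [-0.0005 -0.0018  0.0467] turn -0.0027
```

send_rows:
  plan:
    - [255,-0.0005,-0.001,0,0]
    - [255,0,0,0.01,0]
    - [255,0,0,0.01,0]
    - [255,0,0,0.01,0]
    - [255,0,0,0.01,0]
    - [255,0,0,0.006,0]
    - [255,0,0,0,0]
    - [255,0,0,0,0]

```text
time_s: 27.03
position: [0.4661, 0.1965, 0.0673]
tcp_rot: [[0.115, 0.993, -0.001], [0.993, -0.115, -0.0], [-0.0, -0.001, -1.0]]
force: [0.3, 0.5, -2.4]
opening: 0.324
grasp_force: 30.0
```

send_rows:
  plan:
    - [70,0,0,0,0]
    - [70,0,0,0,0]
    - [70,0,0,0,0]
    - [70,0,0,0,0]
    - [70,0,0,0,0]
    - [70,0,0,-0.02,0]
    - [70,0,0,-0.04,0]
    - [70,0,0,-0.04,0]
    - [70,0,0,-0.04,0]
    - [70,0,0,-0.04,0]
    - [70,0,0,-0.04,0]
    - [70,-0.04,0.001,0,0]
    - [70,-0.04,0.001,0,0]
    - [70,-0.04,0.001,0,0]
    - [70,-0.04,0.001,0,0]
    - [70,0,0,0,0]
    - [70,0,0,0,0]
    - [70,0,0,0,0]
    - [70,0,0,0,0]

```text
time_s: 28.62
position: [0.452, 0.0381, 0.288]
tcp_rot: [[0.114, 0.994, -0.0], [0.994, -0.114, 0.0], [0.0, -0.0, -1.0]]
force: [0.1, -0.3, -0.1]
opening: 0.724
grasp_force: 0.0
```

Run:
```python
from h import *
W={'red':(.4567,.1213),'yellow':(.467,.1965),'green':(.4463,.046),'blue':(.4778,.2718)}
c=calibration('wrist');p,d=capture('wrist');cv2.imwrite('pics/w7.png',p);P=pts(c,d)
for col in HUE:
    t=P[mask(p,col)&(d>0)];t=t[(t[:,2]>.07)&(t[:,2]<.12)&(np.linalg.norm(t[:,:2]-W[col],axis=1)<.04)]
    if len(t)>20:
        z=np.percentile(t[:,2],95);t=t[t[:,2]>z-.004]
        print(col,len(t),z.round(4),((t.min(0)+t.max(0))/2-[*W[col],0]).round(4),np.ptp(t,axis=0).round(4))
p,d=capture('side');cv2.imwrite('pics/s7.png',cv2.resize(p[130:350,200:400],None,fx=2.5,fy=2.5))
```

```text
red 198 0.095 [-0.0009  0.0001  0.0939] [0.0206 0.0207 0.0038]
yellow 506 0.0954 [-0.0014  0.0009  0.0941] [0.0277 0.0282 0.005 ]
green 615 0.0956 [-0.0012  0.0016  0.0942] [0.0348 0.0351 0.005 ]
```

View pics/w7.png

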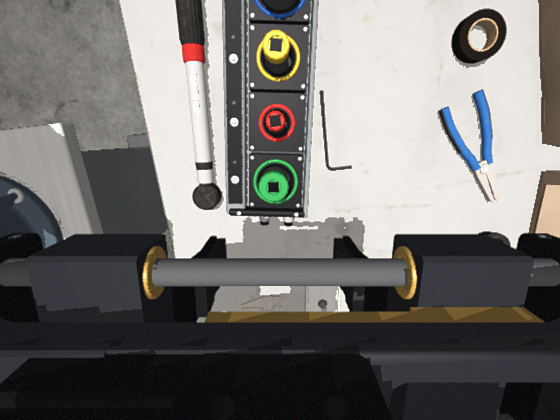

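View pics/s7.png

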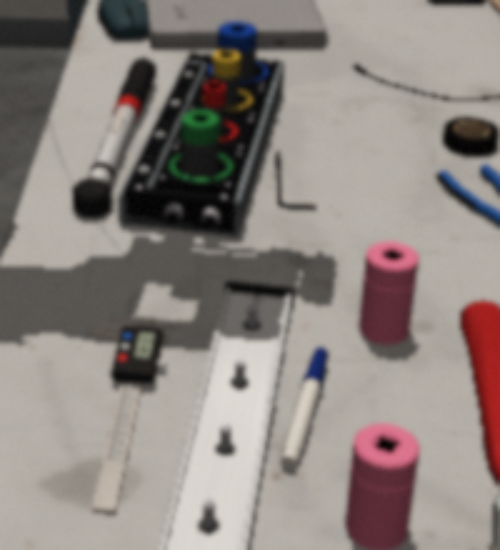

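The wrist view shows yellow (277,50), red (277,122) and green (275,184) in their wells, with tops at 0.095 and under 2 mm off axis. The side crop shows blue (237,38) standing in line too. Its top was measured at 0.095 earlier, so it is seated. The wrench and caliper are undisturbed, the rail is empty, and the gripper is clear.

```bash
python3 -c "
from rig import *
print(hand_in())"
```

```text
the job is handed in; nothing more can be done
None
```

I placed all four sockets drive end up in the wells of their own colour, left the wrench and caliper where they lay, and handed the job in at about 29 s; red, yellow and green measured fully down and within 2 mm of centre, blue's top was at seated height but its centring was checked only by eye, and hand-in returned no verdict.

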